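# Right the toppled pantry jar, put it back in its row and lid it

### The job

The square terracotta jar has toppled onto its side: stand it upright on the bare steel of the flap shelf, clear of the birch board, and let go of it. Then take it again, set it upright and squarely in the middle of the empty cork mat on the birch board, let go, and only then put the loose aluminium lid down over its neck so that it sits level. Do not drop the jar, and leave everything else standing where it is.

Things in the scene. Friction and masses are not known exactly. Their poses are not given: they have to be found in the camera images.
- jar: Square terracotta jar, 0.4 kg: body 56 x 56 mm, 108 mm long, then a round neck 44 mm across, 22 mm long (130 mm in all). Origin: centre of its foot (outer bottom face); x runs from foot to mouth, y and z square to its flat sides. It starts lying on a flat side on the steel shelf (z = 0), mouth forward and left; upright, x points up.
- mouth (a point): Centre of the jar's mouth, 130 mm from the foot along the jar's x axis, level with the top rim of the neck
- lid: Aluminium lid, right way up: round cap 56 mm across, 15 mm high, hollow below (50 mm across, 12 mm deep) to go over the jar's neck; on top a round knob 20 mm wide, 24 mm high (top at 39 mm). Origin: centre of its lower rim, z up. Seated, its origin is 118 mm from the jar's foot.
- board: Birch board fixed on the shelf, 110 x 270 mm, 12 mm thick, origin at the centre of its underside; its long side is its y axis. Three places lie along it, 85 mm apart: two hold canisters, one has the cork mat; which is where changes
- mat: Square cork mat fixed on the board at the empty place, 74 x 74 mm, 4 mm thick (top 16 mm above the shelf); origin at the centre of its underside, x and y square to its edges and to the board
- canister_square: Closed white square canister with a wooden top, 66 x 66 mm, 110 mm high, standing on the birch board; origin at the centre of its underside, z up. Bystander
- canister_round: Closed round brushed-steel canister with a darker steel top, 68 mm diameter, 112 mm high, standing on the birch board; origin at the centre of its underside, z up. Bystander
- tube: Clear acrylic pasta tube with wooden stopper, 80 mm diameter, 268 mm high, standing on the shelf; origin at the centre of its underside, z up. Bystander
- funnel: Black plastic funnel standing on its wide mouth, 92 mm diameter, 88 mm high; origin at the centre of its underside, z up. Bystander
- scoop: Birch wood scoop lying flat, about 160 mm long (x from -83 to +78 mm), 46 mm wide, 28 mm high; origin on its underside between handle and bowl, x points from handle to bowl. Bystander
- glass_jar: Round closed glass jar with aluminium cap, 72 mm diameter, 110 mm high; origin at the centre of its underside, z up. Bystander
- bowl: White ceramic bowl, 116 mm diameter, 50 mm high; origin at the centre of its underside, z up. Bystander
There are look-alikes about, which are no part of the job. Of the things shaped like the jar, the terracotta one is meant. There is more than one size of the lid; the one meant has the size given above.

How it is judged:
By the outcome, as a careful person would: the job done as asked, in the order asked, and still so for the second after the job is handed in, with the robot touching nothing.
It also fails if it takes over 64 s, if anything falls off the work surface, if the arm or the gripper's body presses on something with over 40 N, if the wrist force passes 120 N, or if a joint passes its speed limit or range.

### The arm

A 7-joint arm with a two-finger parallel gripper is mounted at the origin on the work surface. World frame = base frame: x ahead of the robot, y to its left, z up, the work surface at z = 0. Lengths are in m, angles in degrees, forces in N, time in s.
With the tool pointing down it reaches from about 0.425 to 0.875 m from the base axis. Payload 4.7 kg.
Tool frame: the origin (TCP) lies on the centre line of the jaws, within the pads' length; the fingertips stand 8 mm ahead of it and the grasp point (between the pads) lies 11 mm behind it; z points along the fingers, y is the direction in which the jaws open and shut (so a half turn about z gives the same grasp; the last joint's range is limited). The gripper opens to 87 mm and grips with 3 to 60 N. Pads are 19 mm wide; open, the fingers measure 117 mm over their backs; the gripper's body (75 mm by 190 mm) begins 51 mm behind the grasp point.
Start: joints at [74.777, 18.392, -4.016, 83.108, 1.295, 78.541, -3.26], TCP at [0.179, -0.625, 0.231] pointing down, gripper open.
Joint ranges: [-163.93, 163.93], [-17.29, 119.83], [-79.2, 71.16], [3.27, 140.29], [-89.18, 269.18], [5.43, 117.66], [-154.24, 154.24]. Speed limits (degrees/s): [147.25, 147.25, 180, 180, 180, 180, 180].

### API

Orientations are given as [roll, pitch, yaw] about the fixed x, y, z axes, in that order (R = Rz(yaw) Ry(pitch) Rx(roll)).
In Python, from cell import env gives the robot as it stands. The module is installed in compiled form; this text tells all that it offers.
- The arm moves only by the tool move_arm, never from a script. Its argument "steps" is a list of rows, each a list of 2 entries, a list of its own where there are three numbers: the shift along the tool's x, y, z in m, then the turn about the tool's z in rad. A call has 1 to 20 rows; each row is the pose to reach, as a shift and turn from the pose commanded when the call began, along the tool's axes at that moment; what a row does not reach only later rows make up. A row lasts 1/8 s, in which the tool goes at most 62.5 mm and 10.7 degrees, less where a joint would pass 70% of its speed; a pose out of reach is approached as far as the arm can. A call with a gripper value outside its range is refused whole. "hand" is the closure, from -1 (fully open) to 1 (shut), set as the call begins (left out, the last holds). The fingers move at their own pace and stop on an object; "squeeze" is the grip in N (left out, the last holds). Time passes only in rows, so rows that repeat a pose let the fingers close. It gives the time, the measured TCP pose, the force and the opening at its end, in the units of the state.
- env.get_obs(): the state, without advancing time (a new reading comes with each control period).
- env.read_camera(name): name is "scene" or "top"; returns (picture, depth): 480x640x3 uint8, red, green, blue; 480x640 float32, m along the optical axis (not along the pixel's ray), 0 where there is no reading.
- env.calibration(name): a dict with "intrinsics" (3x3 intrinsics, pixels), "position" and "orientation" of the camera in the world. Camera axes: x right, y up, looking along -z (the intrinsics and any distortion apply to the point x, -y, -z); pixel columns grow to the right and rows downward; lengths in m; the calibration is good to about 2 mm. A picture is of the moment at which its call begins. calibration takes no time and is no camera call.
- env.sign_off(): hands the job in, once; it reports no verdict.
Trained networks look in the newest picture that a camera, given by its name, has taken for a name from the list of things; names that differ only in an ending like _2 or _b are one class to them, and where a whole thing is asked for, a point or a joint stands for the part that bears it (a point fixed in the world has none). Each returns a list of dicts, best first, with "conf" (0 to 1); they miss things now and then, are a little off and sometimes report something else, mostly with a low value. They report only what shows in the picture. A call takes as long as a camera call. They do not tell look-alikes from the thing itself.
- env.cut_out(camera, query): "region" (480x640 bool, what is visible of it) and "uv" ([column, row] in pixels, amid what is visible of it).
The state is a dict: "time_s": time; "qpos": joint angles; "joint_velocities": joint speeds; "effort": joint torques, N m; "tool_pos": TCP position; "tool_rot": TCP orientation; "force": force on the tool from outside, world axes, zero at the start; "wrist_torque": the same for the moment, N m; "grip_width": finger opening in m.
Only numpy, scipy, OpenCV 4.12 (cv2) and the standard library are available. Lean on these libraries where they do the work, as an engineer would, in place of code of your own. Each camera call takes 0.05 s, during which the arm holds its last target. There are 200 camera calls.

## Working session

There is one attempt and no reset: what is moved stays moved. The work goes in short steps, Python scripts to look and compute and a tool call to move; the robot and the scene stay as the last step left them, time stands still between calls to the robot, and variables do not carry over. Pictures are saved under pics/ and viewed, about 8 in all and at most 12, crops included, and the job is handed in when it is done.

Besides the shell and the picture viewer there is one more tool, called after ">>>" by a JSON object that holds its "api" and its "payload". move_arm: Moves the arm, as the interface text tells. Its arguments: {"type":"object","properties":{"steps":{"type":"array"},"hand":{"type":"number"},"squeeze":{"type":"number"}},"required":["steps"]}

```bash
mkdir -p pics
cat > h.py <<'E'
import numpy as np, cv2
from scipy.spatial.transform import Rotation as R
from cell import env
def cloud(cam):
    p,d=env.read_camera(cam); c=env.calibration(cam); K=np.array(c["intrinsics"])
    o=np.array(c["orientation"]); M=o if o.shape==(3,3) else R.from_euler('xyz',o,degrees=True).as_matrix()
    v,u=np.mgrid[:480,:640]
    x=(u-K[0,2])/K[0,0]*d; y=(v-K[1,2])/K[1,1]*d
    P=np.stack([x,-y,-d],-1)@M.T+np.array(c["position"]); P[d==0]=np.nan
    return p,P
E
python3 - <<'E'
from h import *
print(env.get_obs())
for c in("scene","top"):
    print({k:(v.tolist() if hasattr(v,'tolist') else v) for k,v in env.calibration(c).items()})
    p,P=cloud(c); cv2.imwrite(f"pics/{c}0.png",p[...,::-1]); np.savez(f"{c}0.npz",p=p,P=P)
    for q in("jar","lid","mat","board"):
        for r in env.cut_out(c,q):
            m=r["region"]; X=P[m]; print(c,q,round(r["conf"],2),np.round(r["uv"]),m.sum(),np.round(np.nanmedian(X,0),3),np.round(np.nanpercentile(X,98,axis=0),3),np.round(np.nanpercentile(X,2,axis=0),3))
E
```

```text
{'time_s': 0.0, 'qpos': array([74.7761284 , 18.43687618, -4.016661  , 83.17465905,  1.29459493,
       78.5404221 , -3.25858326]), 'joint_velocities': array([-0.06496741,  0.00612151,  0.07860074,  0.00275683,  0.00985594,
        0.00410058,  0.01850105]), 'effort': array([-3.97588319e-04, -4.91284060e+01, -4.04124185e-01, -3.12527490e+01,
       -6.39976398e-02,  4.36710881e-02,  1.99200526e-04]), 'tool_pos': array([ 0.1793287 , -0.6242166 ,  0.22948852]), 'tool_rot': array([-1.79893267e+02,  5.00465165e-03,  1.60360281e+01]), 'force': array([-0.30531897,  0.6836865 ,  1.04964791]), 'wrist_torque': array([-0.00842838,  0.05526282, -0.05201835]), 'grip_width': 0.08703756184134413}
{'intrinsics': [[536.2038974200966, 0.0, 324.3086692824148], [0.0, 536.2038974200966, 234.5213325798187], [0.0, 0.0, 1.0]], 'position': [0.9557536613756055, 0.7774763864001156, 0.8075844282396801], 'orientation': [50.86372329819, -0.9526665144569071, 152.24740853252462]}
scene jar 0.84 [310. 174.] 1252 [ 0.417 -0.292  0.042] [ 0.471 -0.27   0.057] [ 0.352 -0.34   0.002]
scene jar 0.55 [236. 183.] 1476 [ 0.
[... 772 characters left out ...]
 -0.26702928393907416, -91.58918223335478]}
top jar 0.67 [426. 208.] 1026 [ 0.609 -0.349  0.053] [ 0.674 -0.323  0.061] [ 0.549 -0.379  0.008]
top jar 0.64 [411. 285.] 973 [ 0.408 -0.304  0.054] [ 0.463 -0.272  0.061] [ 0.347 -0.346  0.01 ]
top lid 0.82 [267. 271.] 271 [0.453 0.107 0.016] [0.479 0.132 0.04 ] [0.43  0.086 0.007]
top lid 0.64 [227. 274.] 632 [0.451 0.22  0.021] [0.488 0.258 0.056] [ 0.417  0.185 -0.002]
top mat 0.7 [242. 231.] 620 [0.579 0.167 0.016] [0.615 0.201 0.022] [0.544 0.133 0.008]
top board 0.63 [411. 286.] 986 [ 0.405 -0.303  0.054] [ 0.463 -0.271  0.061] [ 0.342 -0.342  0.01 ]
top board 0.59 [273. 227.] 536 [0.576 0.078 0.123] [0.608 0.11  0.13 ] [0.547 0.049 0.039]
```

View pics/scene0.png

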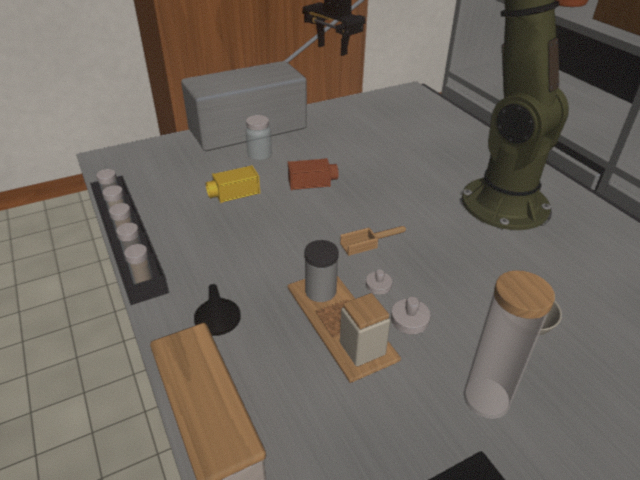

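View pics/top0.png

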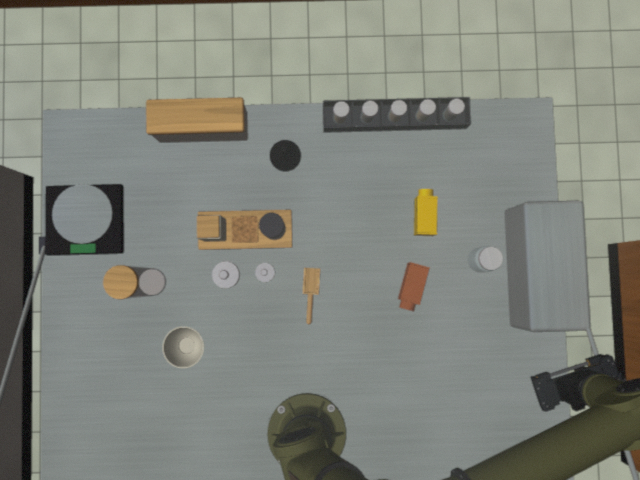

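Both views show a terracotta jar lying at top (413,286) and scene (310,174). A yellow look-alike is at top (426,212). The small lid is at top (265,272) and a larger one at (226,274). The mat at (245,229) sits between the round canister and the white square one. The terracotta jar and the lid about 56 mm across fit the description. I'll measure both and confirm them in one crop.

Run:
```python
from h import *
D=np.load("top0.npz");p=D["p"];P=D["P"]
hsv=cv2.cvtColor(p,cv2.COLOR_RGB2HSV)
def rect(m,n):
    X=P[m]; X=X[~np.isnan(X).any(1)]
    c,s,a=cv2.minAreaRect((X[:,:2]*1000).astype(np.float32)); print(n,len(X),np.round(c,1),np.round(s,1),round(a,1),"zmed",np.round(np.median(X[:,2]),4)); return X
v,u=np.mgrid[:480,:640]
box=lambda a,b,c,d:(u>=a)&(u<b)&(v>=c)&(v<d)
z=P[...,2]
print(hsv[286,414],hsv[308,407],hsv[230,245],hsv[214,240])
X=rect(box(395,435,255,315)&(z>.045),"jar top")
rect(box(395,435,255,315)&(z>.03),"jar all")
A=X[:,:2]-X[:,:2].mean(0); w=np.linalg.svd(A,full_matrices=False)[2]; print("axis",w[0],np.degrees(np.arctan2(w[0][1],w[0][0])))
t=(X[:,:2]-X[:,:2].mean(0))@w[0]; s=A@w[1]
for a in range(-70,75,10):
    k=abs(t-a/1000)<.005
    if k.sum()>3: print(a,k.sum(),np.round(np.ptp(s[k])*1000,1),np.round(s[k].mean()*1000,1),np.round(np.median(X[k,2])*1000,1))
rect(box(252,278,258,284)&(z>.009),"lid small"); rect(box(252,278,258,284)&(z>.03),"knob small")
rect(box(208,242,258,290)&(z>.009),"lid big")
rect(box(190,298,205,252)&(z>.006)&(z<.02),"board")
rect(box(195,225,205,245)&(z>.1),"sq"); rect(box(255,292,205,245)&(z>.1),"round")
dark=hsv[...,2].astype(float)
rect(box(195,298,205,252)&(z<.025)&(z>.004)&box(228,262,210,250),"matbox")
c=p[200:320,190:440]; cv2.imwrite("pics/crop1.png",cv2.resize(c[...,::-1],None,fx=3.2,fy=3.2,interpolation=cv2.INTER_CUBIC))
```

```text
[ 10 138 144] [ 10 132 139] [ 15 113 140] [ 18 118 162]
jar top 860 [ 402.  -307.3] [ 57.8 130.2] 72.2 zmed 0.0544
jar all 951 [ 401.8 -307.6] [ 58.5 130.3] 72.4 zmed 0.054
axis [-0.95585916  0.29382523] 162.9128935355133
-60 30 54.6 -1.8 54.7
-50 71 55.9 0.5 54.5
-40 76 55.9 0.1 54.1
-30 73 54.8 0.5 54.5
-20 73 54.8 -0.9 54.6
-10 72 55.7 0.1 54.5
0 74 57.5 0.1 54.6
10 74 55.1 0.4 56.2
20 75 57.4 0.0 55.1
30 74 55.9 -0.4 54.1
40 74 56.1 0.5 53.6
50 50 55.6 1.0 53.5
60 26 29.1 -1.7 49.7
70 18 26.7 -1.3 48.7
lid small 285 [460.2 108.5] [54.3 59.9] 88.7 zmed 0.0159
knob small 37 [455.1 109.8] [17.5 15.9] 42.6 zmed 0.0373
lid big 584 [452.1 222.9] [87.1 75.7] 70.3 zmed 0.021
board 2153 [584.2 170.9] [305.5 133.2] 88.4 zmed 0.0125
sq 610 [580.3 247.5] [64.6 66.2] 89.6 zmed 0.121
round 504 [579.2  79. ] [66.3 65.8] 21.6 zmed 0.1232
matbox 1258 [580.1 166.2] [ 96.6 113. ] 88.7 zmed 0.0137
```

View pics/crop1.png

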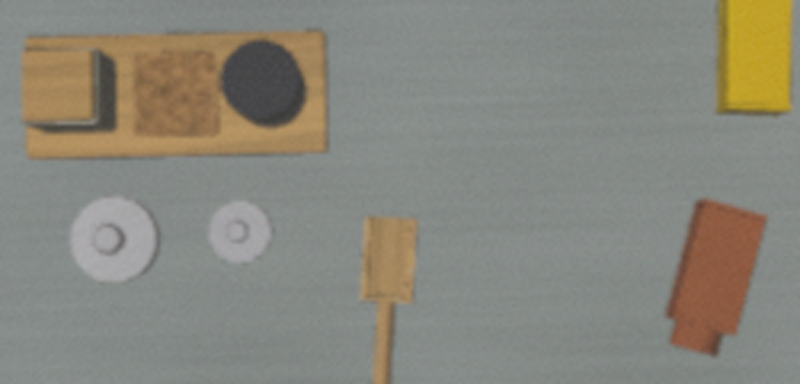

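The crop confirms both. The terracotta jar is at crop (715,275) with its neck at (695,335). In this view its mouth points left and toward the base at a bearing of about 162°, not "forward", so I'm going by the image. The small 56 mm lid is at (240,232). 

Plan: grip the body lightly near the mouth, swing it upright about the foot edge, release, then regrip. Approaching now.

>>> {"api": "move_arm", "payload": {"steps": [[[0.074,-0.187,-0.03],0.2],[[0.074,-0.187,-0.03],0.4],[[0.074,-0.187,-0.03],0.587],[[0.279,-0.259,0.08],0.587],[[0.279,-0.259,0.08],0.587],[[0.279,-0.259,0.08],0.587],[[0.279,-0.259,0.08],0.587],[[0.279,-0.259,0.08],0.587],[[0.279,-0.259,0.08],0.587]], "hand": -1, "squeeze": 6}}

```text
time_s: 1.62
tool_pos: [0.3758, -0.2992, 0.1507]
tool_rot: [180.0, 0.0, -17.6]
force: [-0.0, -0.2, 0.2]
grip_width: 0.0873
```

>>> {"api": "move_arm", "payload": {"steps": [[[0,0,0.05],0],[[0,0,0.1],0],[[0,0,0.134],0],[[0,0,0.134],0],[[0,0,0.134],0]]}}

```text
time_s: 2.25
tool_pos: [0.3766, -0.3006, 0.0183]
tool_rot: [179.9, -0.1, -17.7]
force: [-0.2, -0.6, -0.5]
grip_width: 0.087
```

>>> {"api": "move_arm", "payload": {"steps": [[[0,0,0],0],[[0,0,0],0],[[0,0,0],0],[[0,0,0],0],[[0,0,0],0],[[0,0,0],0],[[0,0,0],0],[[0,0,0],0]], "hand": 1, "squeeze": 7}}

```text
time_s: 3.25
tool_pos: [0.3761, -0.2993, 0.0169]
tool_rot: [180.0, -0.0, -17.6]
force: [-2.6, -0.9, 5.3]
grip_width: 0.056
```

>>> {"api": "move_arm", "payload": {"steps": [[[0.004,0,-0.012],0],[[0.01,0,-0.023],0],[[0.017,0,-0.033],0],[[0.026,0,-0.042],0],[[0.036,0,-0.05],0],[[0.047,0,-0.057],0],[[0.047,0,-0.057],0]]}}

```text
time_s: 4.12
tool_pos: [0.4224, -0.3134, 0.0742]
tool_rot: [180.0, -0.1, -17.6]
force: [-0.5, -0.5, -3.6]
grip_width: 0.0559
```

```bash
cat > look.py <<'E'
from h import *
import sys
n=sys.argv[1]; a=[int(x) for x in sys.argv[2:6]]; cam=sys.argv[6] if len(sys.argv)>6 else "scene"
p,P=cloud(cam); np.savez(f"{n}.npz",p=p,P=P)
c=p[a[2]:a[3],a[0]:a[1]]; f=min(800/c.shape[1],600/c.shape[0]); cv2.imwrite(f"pics/{n}.png",cv2.resize(c[...,::-1],None,fx=f,fy=f,interpolation=cv2.INTER_CUBIC))
E
python3 look.py s1 200 420 60 225
```

```text
(no output)
```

View pics/s1.png

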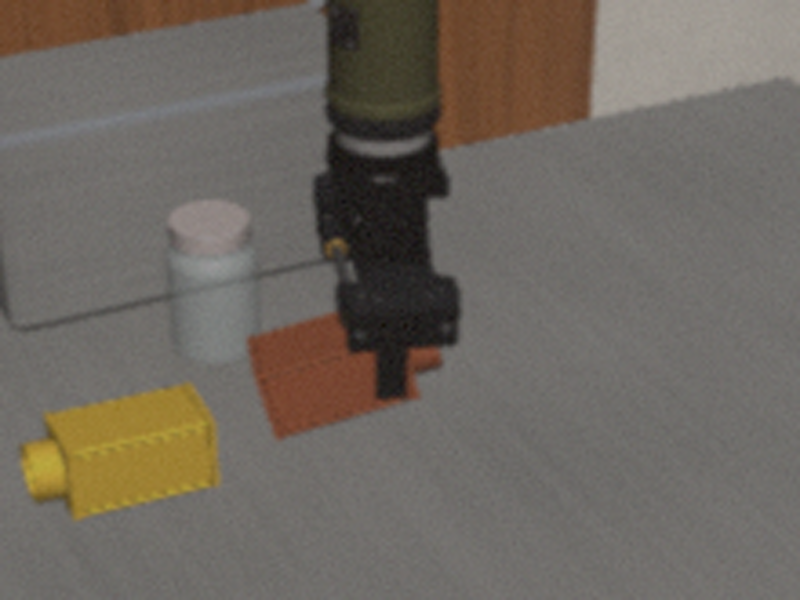

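The jar was lifted level: pad friction holds it against rotation, with the foot at crop (265,390) clear of the shelf. I'll set it back where it lay and take it by the round neck instead. That gives a longer lever and a lighter squeeze.

>>> {"api": "move_arm", "payload": {"steps": [[[-0.016,0,0],0],[[-0.035,0,0.015],0],[[-0.047,0,0.03],0],[[-0.047,0,0.042],0],[[-0.047,0,0.05],0],[[-0.047,0,0.055],0],[[-0.047,0,0.057],0],[[-0.047,0,0.057],0],[[-0.047,0,0.057],0]]}}

```text
time_s: 5.3
tool_pos: [0.3773, -0.2992, 0.0173]
tool_rot: [180.0, -0.1, -17.6]
force: [-1.8, 1.1, 4.9]
grip_width: 0.0559
```

>>> {"api": "move_arm", "payload": {"steps": [[[0,0,0],0],[[0,0,0],0],[[0,0,0],0],[[0,0,0],0],[[0,0,-0.011],0],[[-0.01,0,-0.011],0],[[-0.029,0,-0.011],0],[[-0.029,0,-0.011],0],[[-0.029,0,-0.011],0]], "hand": -1}}

```text
time_s: 6.42
tool_pos: [0.3489, -0.2904, 0.0279]
tool_rot: [180.0, -0.1, -17.6]
force: [0.2, 0.0, -0.2]
grip_width: 0.0869
```

>>> {"api": "move_arm", "payload": {"steps": [[[0,0,0],0],[[0,0,0],0],[[0,0,0],0],[[0,0,0],0],[[0,0,0],0],[[0,0,0],0],[[0,0,0],0],[[0,0,0],0],[[0,0,0],0]], "hand": 1, "squeeze": 4}}

```text
time_s: 7.55
tool_pos: [0.3485, -0.29, 0.0275]
tool_rot: [180.0, -0.0, -17.6]
force: [0.3, 0.5, -0.9]
grip_width: 0.0445
```

>>> {"api": "move_arm", "payload": {"steps": [[[0.002,0,-0.008],0],[[0.005,0,-0.016],0],[[0.008,0,-0.023],0],[[0.011,0,-0.03],0],[[0.015,0,-0.037],0],[[0.02,0,-0.044],0],[[0.025,0,-0.051],0],[[0.03,0,-0.057],0],[[0.03,0,-0.057],0]]}}

```text
time_s: 8.68
tool_pos: [0.3779, -0.2994, 0.0852]
tool_rot: [180.0, -0.1, -17.6]
force: [-0.9, -0.1, -1.0]
grip_width: 0.0448
```

```bash
python3 look.py s2 230 400 90 217
python3 - <<'E'
from h import *
D=np.load("s2.npz");p=D["p"];P=D["P"];h=cv2.cvtColor(p,cv2.COLOR_RGB2HSV)
m=((h[...,0]<14)&(h[...,1]>110)&(h[...,2]>50)); m[:,:260]=0;m[:,400:]=0;m[:130]=0;m[215:]=0
X=P[m];X=X[~np.isnan(X).any(1)];d=np.array([-.953,.302]);s=X[:,:2]@d-np.array([.464,-.327])@d
for a in range(-40,150,15):
    k=abs(s*1000-a)<7
    if k.sum()>5: print(a,k.sum(),np.round(np.percentile(X[k,2],[3,97])*1000))
print(env.get_obs()["force"])
E
```

```text
-25 58 [38. 54.]
-10 132 [13. 63.]
5 165 [ 9. 71.]
20 172 [18. 79.]
35 167 [26. 88.]
50 162 [37. 97.]
65 145 [ 44. 105.]
80 78 [ 50. 102.]
[ 0.25277671  0.49737068 -0.8620003 ]
```

View pics/s2.png

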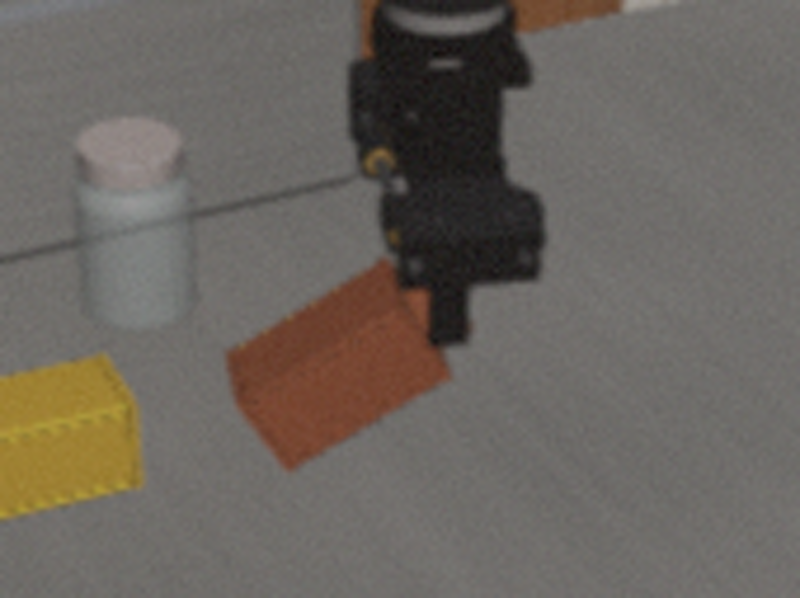

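It works: the jar has swung about 30° with its foot edge at crop (290,470) still on the shelf. Continuing the arc.

>>> {"api": "move_arm", "payload": {"steps": [[[0.006,0,-0.006],0],[[0.012,0,-0.011],0],[[0.018,0,-0.016],0],[[0.025,0,-0.02],0],[[0.032,0,-0.024],0],[[0.04,0,-0.028],0],[[0.047,0,-0.031],0],[[0.055,0,-0.034],0],[[0.063,0,-0.036],0],[[0.071,0,-0.038],0],[[0.079,0,-0.039],0],[[0.087,0,-0.039],0],[[0.095,0,-0.039],0],[[0.103,0,-0.038],0],[[0.111,0,-0.037],0],[[0.119,0,-0.036],0],[[0.119,0,-0.036],0],[[0.119,0,-0.036],0]]}}

```text
time_s: 10.98
tool_pos: [0.49, -0.3349, 0.1203]
tool_rot: [-180.0, 0.1, -17.6]
force: [-0.6, 0.0, 0.3]
grip_width: 0.0446
```

```bash
python3 look.py s3 230 400 70 217
python3 - <<'E'
from h import *
D=np.load("s3.npz");p=D["p"];P=D["P"];h=cv2.cvtColor(p,cv2.COLOR_RGB2HSV)
m=((h[...,0]<14)&(h[...,1]>110)&(h[...,2]>50)); m[:,:240]=0;m[:,340:]=0;m[:120]=0;m[215:]=0
X=P[m];X=X[~np.isnan(X).any(1)];d=np.array([-.953,.302]);s=(X[:,:2]-np.array([.491,-.335]))@d
for a in range(0,150,12):
    k=abs(X[:,2]*1000-a)<6
    if k.sum()>5: print(a,k.sum(),np.round(np.percentile(s[k],[3,97])*1000))
E
```

```text
0 35 [-23.  25.]
12 76 [-26.  24.]
24 84 [-27.  25.]
36 83 [-27.  25.]
48 78 [-26.  22.]
60 86 [-28.  23.]
72 86 [-28.  22.]
84 86 [-27.  24.]
96 88 [-27.  24.]
108 134 [-28.  25.]
120 51 [-21.  20.]
132 28 [-21.  18.]
```

View pics/s3.png

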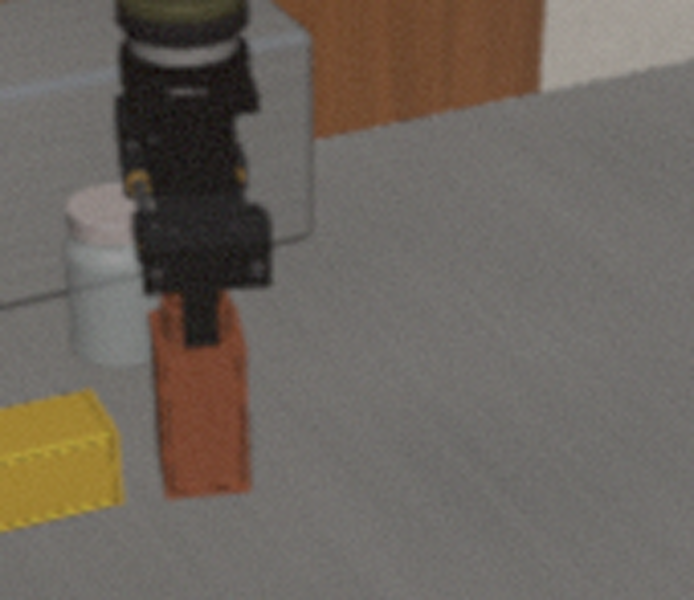

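Upright: the sides are vertical and the foot is flat on the shelf at crop (205,495). I'll let go, back off, then regrip the body firmly.

>>> {"api": "move_arm", "payload": {"steps": [[[0,0,0],0],[[0,0,0],0],[[0,0,0],0],[[0,0,0],0],[[0,0,0],0],[[0,0,-0.03],0],[[0,0,-0.06],0],[[0,0,-0.06],0],[[0,0,-0.06],0],[[0,0,-0.06],0],[[0,0,-0.06],0],[[0,0,-0.06],0],[[0,0,-0.06],0],[[0,0,-0.06],0]], "hand": -1}}

```text
time_s: 12.78
tool_pos: [0.4905, -0.3351, 0.1806]
tool_rot: [180.0, -0.0, -17.6]
force: [-0.5, -0.0, -0.2]
grip_width: 0.0867
```

Run:
```python
from h import *
p,P=cloud("scene");h=cv2.cvtColor(p,cv2.COLOR_RGB2HSV)
m=((h[...,0]<14)&(h[...,1]>110)&(h[...,2]>50)); m[:,:240]=0;m[:,340:]=0;m[:120]=0;m[215:]=0
X=P[m];X=X[~np.isnan(X).any(1)];d=np.array([-.953,.302]);e=np.array([.302,.953]);Y=X[:,:2]-np.array([.491,-.335])
for a in range(0,140,24):
    k=abs(X[:,2]*1000-a)<12
    if k.sum()>5: print(a,k.sum(),np.round(np.percentile(Y[k]@d,[3,97])*1000),np.round(np.percentile(Y[k]@e,[3,50,97])*1000))
# front face direction: plane fit on mid-height
k=(X[:,2]>.02)&(X[:,2]<.1)&(Y@e>.02); q=Y[k]; v=np.linalg.svd(q-q.mean(0),full_matrices=False)[2][0]; print(k.sum(),np.degrees(np.arctan2(v[1],v[0])))
# mat precisely (scene0/top0): mean of canisters
```

```text
0 75 [-25.  25.] [23. 27. 31.]
24 161 [-27.  25.] [23. 28. 32.]
48 165 [-27.  26.] [22. 28. 31.]
72 167 [-27.  24.] [23. 28. 32.]
96 243 [-27.  25.] [-10.  27.  32.]
120 238 [-20.  20.] [-21.  12.  24.]
542 161.8211043611647
```

>>> {"api": "move_arm", "payload": {"steps": [[[0,0,0.03],0],[[0,0,0.06],0],[[0,0,0.096],0],[[0,0,0.096],0],[[0,0,0.096],0]]}}

```text
time_s: 13.45
tool_pos: [0.4913, -0.3355, 0.0859]
tool_rot: [180.0, -0.1, -17.6]
force: [-0.6, 0.3, 0.7]
grip_width: 0.0869
```

>>> {"api": "move_arm", "payload": {"steps": [[[0,0,0],0],[[0,0,0],0],[[0,0,0],0],[[0,0,0],0],[[0,0,0],0],[[0,0,0],0],[[0,0,0],0]], "hand": 1, "squeeze": 25}}

```text
time_s: 14.32
tool_pos: [0.4906, -0.3351, 0.0848]
tool_rot: [180.0, -0.0, -17.6]
force: [-1.1, 0.6, 2.5]
grip_width: 0.0558
```

Run:
```python
from h import *
def ray(cam,uv,z):
    c=env.calibration(cam);K=np.array(c["intrinsics"]);M=R.from_euler('xyz',c["orientation"],degrees=True).as_matrix();C=np.array(c["position"])
    uv=np.asarray(uv,float);r=np.stack([(uv[:,0]-K[0,2])/K[0,0],-(uv[:,1]-K[1,2])/K[1,1],-np.ones(len(uv))],1)@M.T
    return (C+r*((z-C[2])/r[:,2])[:,None])[:,:2]*1000
p=np.load("top0.npz")["p"]; hsv=cv2.cvtColor(p,cv2.COLOR_RGB2HSV).astype(int)
# warp mat plane to mm raster (1px=0.5mm), centre 580,167
g=np.float32([[0,0],[639,0],[639,479],[0,479]]); H=cv2.getPerspectiveTransform(g,((ray("top",g,.016)-[580,167])*2+300).astype(np.float32))
w=cv2.warpPerspective(p,H,(600,600)); cv2.imwrite("pics/mat.png",w[150:450,:,::-1])  # cols=x rows=y
b=cv2.GaussianBlur(cv2.cvtColor(w,cv2.COLOR_RGB2HSV).astype(np.float32),(0,0),3)[...,2]
xs=(np.arange(600)-300)/2+580; ys=(np.arange(600)-300)/2+167
print("V along x",[(round(xs[i]),int(b[260:340,i].mean())) for i in range(160,441,8)])
print("V along y",[(round(ys[i]),int(b[i,260:340].mean())) for i in range(160,441,8)])
for off in(-40,40):  # board edges slope
    pass
for nm,cam in(("top","top"),("scene","scene")):
    env.read_camera(cam)
    for r in env.cut_out(cam,"mat")[:1]:
        v,u=np.nonzero(r["region"]);X=ray(cam,np.stack([u,v],1),.016);print(cam,r["conf"],cv2.minAreaRect(X.astype(np.float32)),np.percentile(X,[2,98],axis=0))
# board edges at z=.012 from saturation: for rows along y, find x where board starts/ends
H2=cv2.getPerspectiveTransform(g,((ray("top",g,.012)-[580,167])*2+300).astype(np.float32))
S=cv2.GaussianBlur(cv2.cvtColor(cv2.warpPerspective(p,H2,(600,600)),cv2.COLOR_RGB2HSV)[...,1].astype(np.float32),(0,0),2)
for lo in (True,False):
    pts=[]
    for j in range(40,560,10):
        row=np.diff(S[j]); seg=row[150:230] if lo else -row[370:450]
        i=seg.argmax()
        if seg[i]>2: pts.append((xs[i+(150 if lo else 370)],ys[j]))
    pts=np.array(pts); vx=cv2.fitLine(pts.astype(np.float32),cv2.DIST_HUBER,0,.01,.01).ravel(); print("edge",len(pts),np.round(np.median(pts[:,0]),1),"ang",np.degrees(np.arctan2(vx[1],vx[0])))
print(env.get_obs()["tool_pos"],env.get_obs()["grip_width"],env.get_obs()["time_s"])
```

```text
V along x [(510, 137), (514, 137), (518, 137), (522, 134), (526, 141), (530, 164), (534, 175), (538, 178), (542, 161), (546, 143), (550, 143), (554, 145), (558, 145), (562, 145), (566, 145), (570, 143), (574, 141), (578, 139), (582, 138), (586, 138), (590, 140), (594, 144), (598, 148), (602, 145), (606, 142), (610, 142), (614, 145), (618, 148), (622, 157), (626, 160), (630, 156), (634, 139), (638, 130), (642, 135), (646, 136), (650, 136)]
V along y [(97, 73), (101, 73), (105, 74), (109, 78), (113, 85), (117, 95), (121, 113), (125, 136), (129, 147), (133, 151), (137, 148), (141, 146), (145, 145), (149, 144), (153, 144), (157, 145), (161, 145), (165, 143), (169, 139), (173, 137), (177, 140), (181, 143), (185, 141), (189, 141), (193, 141), (197, 140), (201, 149), (205, 163), (209, 168), (213, 168), (217, 144), (221, 90), (225, 72), (229, 73), (233, 85), (237, 106)]
top 0.81 ((579.0316162109375, 165.4681396484375), (71.59182739257812, 72.17860412597656), 88.837646484375) [[543.61381489 129.79281697]
 [614.74398272 201.06535317]]
scene 0.81 ((599.9807739257812, 151.37332153320312), (98.7015609741211, 53.12602615356445), 50.47923278808594) [[558.41090889 126.79733308]
 [619.45687173 197.67275562]]
edge 52 525.2 ang 89.69858
edge 52 635.0 ang 89.670235
[ 0.49060346 -0.33509298  0.08480396] 0.056054275331487505 14.525
```

View pics/mat.png

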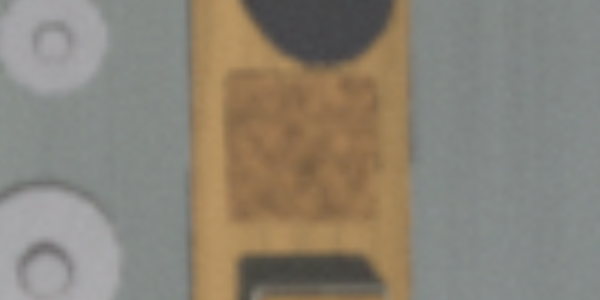

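The mat is centred at about (580,165) mm and the board's long side lies at 89.7°, which agrees with the midpoint of the canisters. The rectified view shows the mat at (302,145) with free space on both sides. Carrying the jar across, high.

>>> {"api": "move_arm", "payload": {"steps": [[[0,0,-0.03],0],[[0,0,-0.08],0],[[0,0,-0.13],0],[[0,-0.02,-0.165],-0.15],[[-0.01,-0.06,-0.165],-0.32],[[-0.02,-0.11,-0.165],-0.49],[[-0.03,-0.16,-0.165],-0.66],[[-0.035,-0.21,-0.165],-0.83],[[-0.04,-0.26,-0.165],-1.0],[[-0.045,-0.31,-0.165],-1.17],[[-0.05,-0.36,-0.165],-1.34],[[-0.055,-0.41,-0.165],-1.51],[[-0.06,-0.46,-0.165],-1.68],[[-0.066,-0.49,-0.165],-1.8],[[-0.066,-0.504,-0.165],-1.873],[[-0.066,-0.504,-0.165],-1.873],[[-0.066,-0.504,-0.165],-1.873],[[-0.066,-0.504,-0.165],-1.873]]}}

```text
time_s: 16.77
tool_pos: [0.58, 0.1638, 0.2492]
tool_rot: [-180.0, 0.1, 89.6]
force: [-0.3, -0.3, -4.1]
grip_width: 0.056
```

>>> {"api": "move_arm", "payload": {"steps": [[[0.001,0,0.04],0],[[0.001,0,0.08],0],[[0.001,0,0.115],0],[[0.001,0,0.13],0],[[0.001,0,0.138],0],[[0.001,0,0.138],0],[[0.001,0,0.138],0]]}}

```text
time_s: 17.65
tool_pos: [0.5809, 0.1667, 0.1129]
tool_rot: [179.9, -0.0, 89.7]
force: [0.4, 0.0, -3.0]
grip_width: 0.056
```

```bash
python3 look.py s4 250 450 200 350
python3 - <<'E'
from h import *
P=np.load("s4.npz")["P"];p=np.load("s4.npz")["p"];h=cv2.cvtColor(p,cv2.COLOR_RGB2HSV)
m=((h[...,0]<14)&(h[...,1]>110)&(h[...,2]>50)&(P[...,2]>.03)&(P[...,2]<.128)&(abs(P[...,0]-.58)<.06)&(abs(P[...,1]-.165)<.05))
X=P[m];print(len(X))
for a in range(24,140,12):
    k=abs(X[:,2]*1000-a)<6
    if k.sum()>5: print(a,k.sum(),np.round(np.percentile(X[k,:2],[3,50,97],axis=0)*1000).tolist())
print(env.get_obs()["tool_pos"])
E
```

```text
892
36 84 [[602.0, 139.0], [610.0, 178.0], [611.0, 194.0]]
48 77 [[600.0, 140.0], [610.0, 174.0], [611.0, 194.0]]
60 82 [[602.0, 141.0], [610.0, 179.0], [611.0, 194.0]]
72 82 [[601.0, 142.0], [610.0, 176.0], [611.0, 193.0]]
84 95 [[573.0, 145.0], [610.0, 189.0], [611.0, 193.0]]
96 145 [[559.0, 175.0], [591.0, 192.0], [611.0, 194.0]]
108 138 [[560.0, 176.0], [589.0, 192.0], [611.0, 194.0]]
120 152 [[559.0, 141.0], [585.0, 192.0], [611.0, 194.0]]
132 37 [[559.0, 176.0], [593.0, 192.0], [611.0, 194.0]]
[0.58080704 0.16665339 0.11282554]
```

View pics/s4.png

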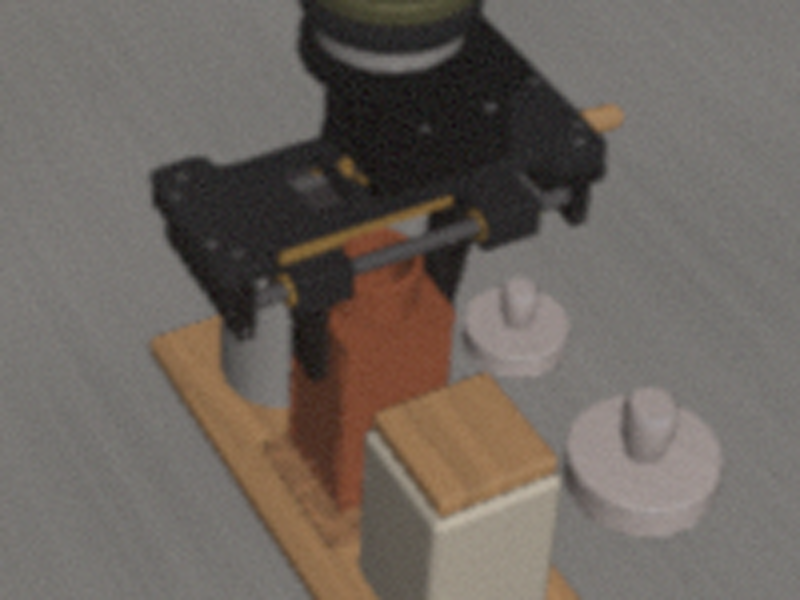

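>>> {"api": "move_arm", "payload": {"steps": [[[0,0,0.004],0],[[0,0,0.008],0],[[0,0,0.01],0],[[0,0,0.011],0],[[0,0,0.011],0],[[0,0,0.011],0]]}}

```text
time_s: 18.45
tool_pos: [0.5799, 0.1663, 0.1009]
tool_rot: [-180.0, 0.0, 89.7]
force: [-2.4, -1.2, 2.1]
grip_width: 0.0554
```

>>> {"api": "move_arm", "payload": {"steps": [[[0,0,0],0],[[0,0,0],0],[[0,0,0],0],[[0,0,0],0],[[0,0,0],0],[[0,0,-0.03],0],[[0,0,-0.07],0],[[0,0,-0.12],0],[[-0.01,-0.03,-0.12],-0.15],[[-0.03,-0.07,-0.12],-0.33],[[-0.057,-0.123,-0.12],-0.5],[[-0.057,-0.123,-0.12],-0.68],[[-0.057,-0.123,-0.12],-0.86],[[-0.057,-0.123,-0.12],-1.04],[[-0.057,-0.123,-0.12],-1.22],[[-0.057,-0.123,-0.12],-1.4],[[-0.057,-0.123,-0.12],-1.576],[[-0.057,-0.123,-0.12],-1.576],[[-0.057,-0.123,-0.12],-1.576]], "hand": -1}}

```text
time_s: 20.82
tool_pos: [0.4567, 0.11, 0.2206]
tool_rot: [-180.0, 0.0, 179.9]
force: [-0.4, -0.7, 0.4]
grip_width: 0.0873
```

```bash
python3 look.py t5 185 300 200 286 top;python3 look.py s5 250 450 200 350
python3 - <<'E'
from h import *
for n in("t5","s5"):
    D=np.load(n+".npz");P=D["P"];p=D["p"];h=cv2.cvtColor(p,cv2.COLOR_RGB2HSV);z=P[...,2]
    def st(m,t):
        X=P[m]
        if len(X)>4:
            c=cv2.minAreaRect((X[:,:2]*1000).astype(np.float32));print(n,t,len(X),"mean",np.round(X.mean(0)*1000,1),"mid",np.round((np.percentile(X,3,axis=0)+np.percentile(X,97,axis=0))*500,1),np.round(c[0],1),np.round(c[1],1),round(c[2],1))
    j=(h[...,0]<14)&(h[...,1]>100)&(abs(P[...,0]-.58)<.05)&(abs(P[...,1]-.165)<.05)
    st(j&(z>.135)&(z<.155),"neck"); st(j&(z>.115)&(z<.13),"shoulder"); st(j&(z>.1),"jar")
    l=(abs(P[...,0]-.458)<.035)&(abs(P[...,1]-.11)<.035)
    st(l&(z>.011)&(z<.02),"cap"); st(l&(z>.033)&(z<.043),"knob")
    m=(abs(P[...,0]-.58)<.07)
    st(m&(abs(P[...,1]-.2475)<.045)&(z>.112)&(z<.13)&(h[...,0]>=14),"sq");st(m&(abs(P[...,1]-.079)<.045)&(z>.112)&(z<.13),"round")
print(env.get_obs()["tool_pos"])
E
```

```text
t5 neck 82 mean [579.2 165.7 144.9] mid [579.3 166.1 144.5] [578.9 165.6] [42.4 41. ] 44.5
t5 shoulder 216 mean [575.4 163.7 123.3] mid [578.4 166.1 123.3] [578.8 165.5] [56.7 54.6] 88.6
t5 jar 330 mean [576.7 163.4 128.4] mid [578.4 165.7 129.9] [578.9 165.7] [56.7 56. ] 89.5
t5 sq 513 mean [579.8 248.7 121.4] mid [579.7 249.1 121. ] [579.  248.9] [63.8 62.6] 2.4
t5 round 490 mean [579.2  79.1 123.1] mid [578.9  78.6 122.7] [579.6  79.1] [66.1 65.8] 21.1
s5 neck 243 mean [583.4 166.1 141.8] mid [583.1 165.9 141.1] [582.7 165.9] [44.9 41.5] 68.7
s5 shoulder 492 mean [587.1 173.5 122.7] mid [583.2 167.3 122.4] [582.3 164.9] [58.8 57.5] 89.2
s5 jar 1068 mean [586.6 172.7 124.3] mid [583.9 167.4 123.7] [583.1 165.2] [56.6 60.1] 2.1
s5 cap 303 mean [460.6 112.3  14.1] mid [458.3 109.6  14.4] [459.4 109.8] [52.8 53.7] 54.6
s5 knob 53 mean [458.6 110.2  36.9] mid [458.2 110.3  36.5] [457.9 110.1] [16.7 17.2] 56.7
s5 sq 956 mean [585.  252.1 120.4] mid [584.1 249.8 118.7] [583.  248.9] [61.7 60.8] 88.4
s5 round 734 mean [584.6  83.2 122. ] mid [584.1  80.9 119.4] [582.6  78.7] [68.9 67. ] 73.4
[0.45668515 0.10995392 0.22053709]
```

View pics/t5.png

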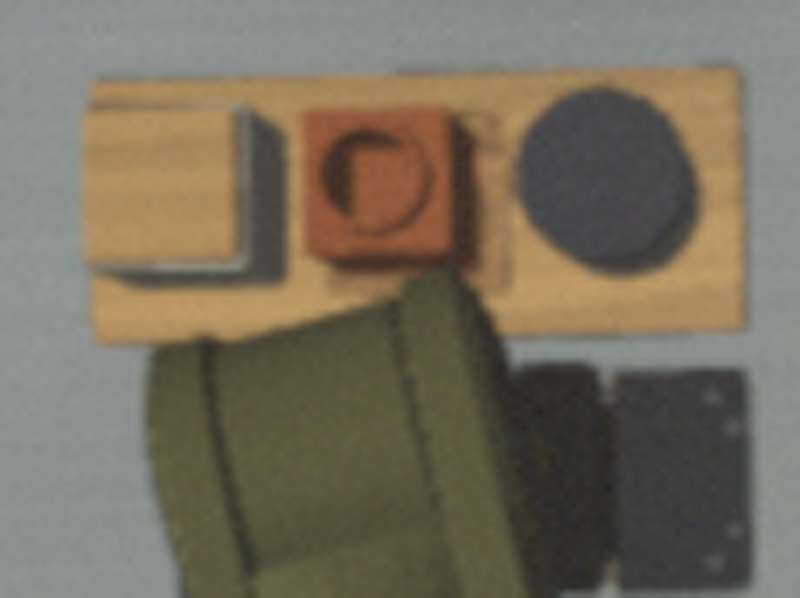

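Jar on the mat: at top crop (380,185) it is square to the board and centred in both cameras (about (579,166) against the mat at (580,165)), upright and released. Now the small lid, gripped by its knob.

>>> {"api": "move_arm", "payload": {"steps": [[[0.001,0,0.05],0],[[0.001,0,0.1],0],[[0.001,0,0.15],0],[[0.001,0,0.175],0],[[0.001,0,0.187],0],[[0.001,0,0.193],0],[[0.001,0,0.193],0],[[0.001,0,0.193],0]]}}

```text
time_s: 21.92
tool_pos: [0.4566, 0.1099, 0.0285]
tool_rot: [-180.0, 0.1, 180.0]
force: [-0.2, 0.4, -0.8]
grip_width: 0.0868
```

>>> {"api": "move_arm", "payload": {"steps": [[[0,0,0],0],[[0,0,0],0],[[0,0,0],0],[[0,0,0],0],[[0,0,0],0],[[0,0,0],0],[[0,0,0],0],[[0,0,0],0],[[0,0,0],0],[[0,0,0],0]], "hand": 1, "squeeze": 20}}

```text
time_s: 23.18
tool_pos: [0.4556, 0.1098, 0.0275]
tool_rot: [-180.0, -0.0, -180.0]
force: [0.5, -0.3, -0.7]
grip_width: 0.0178
```

>>> {"api": "move_arm", "payload": {"steps": [[[0,0,-0.02],0],[[0,0,-0.06],0],[[0,0,-0.11],0],[[0,0,-0.16],0],[[0,0,-0.18],0],[[0,0,-0.18],0],[[0,0,-0.18],0]]}}

```text
time_s: 24.05
tool_pos: [0.4549, 0.1097, 0.2062]
tool_rot: [-180.0, -0.1, -180.0]
force: [0.3, -0.3, -0.3]
grip_width: 0.0182
```

```bash
python3 look.py s6 300 450 190 302
python3 - <<'E'
from h import *
D=np.load("s6.npz");P=D["P"];p=D["p"];h=cv2.cvtColor(p,cv2.COLOR_RGB2HSV);z=P[...,2]
o=env.get_obs();t=o["tool_pos"];print(t,o["grip_width"],o["force"])
m=(abs(P[...,0]-t[0])<.04)&(abs(P[...,1]-t[1])<.04)&(z>.15)&(z<.2)&(h[...,2]>100)
X=P[m];print(len(X))
for a in range(156,204,4):
    k=abs(X[:,2]*1000-a)<2
    if k.sum()>5: print(a,k.sum(),np.round(np.percentile(X[k,:2],[2,50,98],axis=0)*1000,1).tolist())
E
```

```text
[0.4547184  0.10972549 0.20602157] 0.018275873695394258 [-0.22829768 -0.75058073 -0.7262745 ]
380
180 30 [[443.1, 110.8], [472.1, 131.1], [484.6, 137.4]]
184 47 [[437.0, 114.4], [464.7, 133.7], [484.0, 138.9]]
188 46 [[437.5, 108.7], [472.1, 132.0], [483.1, 137.7]]
192 215 [[432.6, 86.7], [466.1, 119.4], [483.2, 136.4]]
196 36 [[447.4, 94.4], [469.7, 119.2], [483.8, 137.3]]
```

View pics/s6.png

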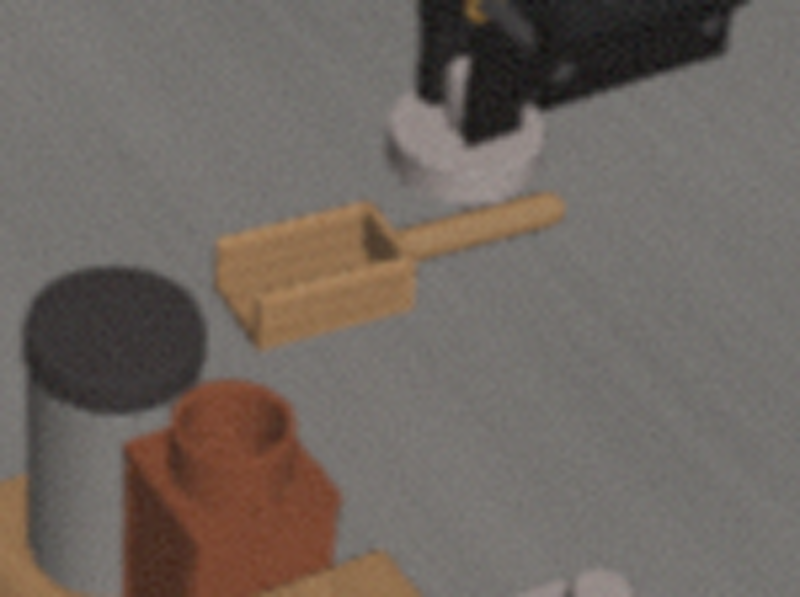

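>>> {"api": "move_arm", "payload": {"steps": [[[-0.04,0.018,0],0],[[-0.08,0.036,0],0],[[-0.11,0.05,0],0],[[-0.125,0.056,0],0],[[-0.125,0.056,0],0],[[-0.125,0.056,0],0],[[-0.125,0.056,0.015],0],[[-0.125,0.056,0.024],0],[[-0.125,0.056,0.024],0],[[-0.125,0.056,0.024],0],[[-0.125,0.056,0.024],0]]}}

```text
time_s: 25.48
tool_pos: [0.5809, 0.1661, 0.1839]
tool_rot: [180.0, 0.0, -180.0]
force: [0.1, 0.2, 0.1]
grip_width: 0.0182
```

```bash
python3 look.py s7 270 390 210 300; python3 -c "
from h import *
for i in range(3): env.read_camera('top'); o=env.get_obs(); print(o['tool_pos'],o['force'])"
```

```text
[0.58088723 0.16605601 0.18388273] [-0.04179446  0.09744697 -0.96561888]
[0.58083035 0.16604055 0.18380791] [-0.79727822 -1.09356982 -0.13590782]
[0.58079979 0.16601857 0.18373251] [-1.01554006  0.34751886 -1.61837582]
```

View pics/s7.png

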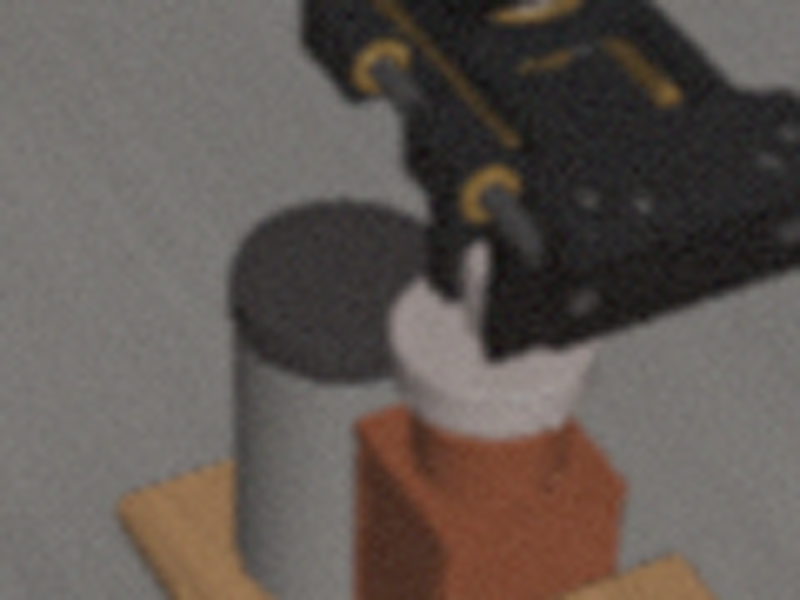

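The lid hangs level over the neck: rim at crop columns 395–590, neck at 412–572, both centred at about 492. Lowering gently.

>>> {"api": "move_arm", "payload": {"steps": [[[0,0,0.004],0],[[0,0,0.008],0],[[0,0,0.01],0],[[0,0,0.012],0],[[0,0,0.014],0],[[0,0,0.014],0]]}}

```text
time_s: 26.42
tool_pos: [0.5806, 0.1659, 0.1694]
tool_rot: [-180.0, -0.0, -180.0]
force: [0.9, 0.2, -0.2]
grip_width: 0.0181
```

>>> {"api": "move_arm", "payload": {"steps": [[[0,0,0.003],0],[[0,0,0.005],0],[[0,0,0.007],0],[[0,0,0.008],0],[[0,0,0.008],0]]}}

```text
time_s: 27.05
tool_pos: [0.5808, 0.166, 0.1616]
tool_rot: [-180.0, 0.0, -180.0]
force: [-0.5, 1.0, 0.3]
grip_width: 0.0182
```

>>> {"api": "move_arm", "payload": {"steps": [[[0,0,0],0],[[0,0,0],0],[[0,0,0],0],[[0,0,0],0],[[0,0,0],0],[[0,0,-0.02],0],[[0,0,-0.06],0],[[0,0,-0.1],0],[[0.04,0,-0.12],0],[[0.09,-0.03,-0.12],0],[[0.12,-0.08,-0.12],0],[[0.12,-0.14,-0.12],0],[[0.12,-0.2,-0.12],0],[[0.12,-0.2,-0.12],0]], "hand": -1}}

```text
time_s: 28.8
tool_pos: [0.4604, -0.0392, 0.2826]
tool_rot: [-179.9, 0.1, 179.5]
force: [-0.0, 1.3, 0.4]
grip_width: 0.0874
```

```bash
python3 look.py s8 250 450 200 350; python3 look.py t8 185 300 200 286 top
python3 - <<'E'
from h import *
for n in("s8","t8"):
    D=np.load(n+".npz");P=D["P"];z=P[...,2]
    l=(abs(P[...,0]-.58)<.04)&(abs(P[...,1]-.166)<.04)
    for a,b,t in((.144,.154,"cap"),(.165,.18,"knob"),(.115,.128,"shoulder")):
        X=P[l&(z>a)&(z<b)]
        if len(X)>8:
            c=cv2.minAreaRect((X[:,:2]*1000).astype(np.float32)); k=np.linalg.lstsq(np.c_[X[:,:2]-X[:,:2].mean(0),np.ones(len(X))],X[:,2],rcond=None)[0]
            print(n,t,len(X),np.round(X.mean(0)*1000,1),np.round(c[0],1),np.round(c[1],1),"tilt deg",np.round(np.degrees(k[:2]),1))
T0=np.load("top0.npz");T=np.load("t8.npz"); d=np.abs(T0["P"][...,2]-T["P"][...,2])>.015; d=cv2.morphologyEx(d.astype(np.uint8),cv2.MORPH_OPEN,np.ones((4,4)))
n_,_,s,c=cv2.connectedComponentsWithStats(d); print([(s[i,4],c[i].round().tolist()) for i in range(1,n_) if s[i,4]>25])
E
```

```text
s8 cap 443 [585.2 170.7 148. ] [583.8 166.9] [54.6 54.5] tilt deg [-0.5 -0.5]
s8 knob 82 [583.9 168.3 170.5] [582.5 167.3] [18.4 17.4] tilt deg [ -8.1 -10.7]
s8 shoulder 331 [590.3 179.4 121.7] [582.2 165.5] [57.7 59.2] tilt deg [-1.4 -1.8]
t8 cap 288 [580.  167.4 148.7] [580.3 168. ] [53.5 53.6] tilt deg [ 0.1 -0.5]
t8 knob 44 [580.  167.1 171.7] [580.1 167.1] [17.7 16.6] tilt deg [ 3.5 -2.4]
t8 shoulder 94 [571.1 154.3 123. ] [579.6 165.7] [55.7 56.3] tilt deg [-1.2 -1.4]
[(np.int32(584), [241.0, 228.0]), (np.int32(14080), [309.0, 358.0]), (np.int32(960), [414.0, 287.0]), (np.int32(45), [265.0, 273.0]), (np.int32(11277), [573.0, 427.0])]
```

View pics/s8.png

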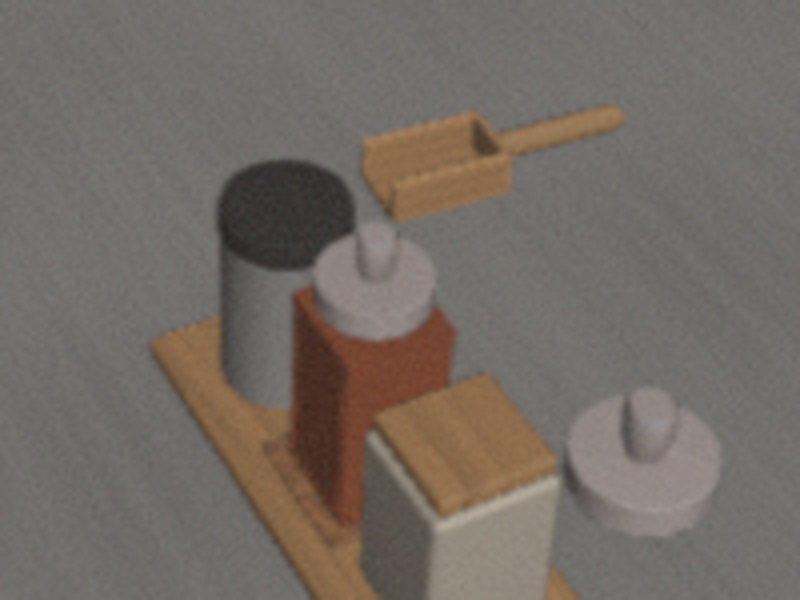

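The lid is seated: its cap top at crop (375,280) is level at 148–149 mm, where 149 is expected. The jar stands square on the mat, and the bystanders haven't moved.

```bash
python3 -c "
from cell import env
print(env.sign_off(), env.get_obs()['time_s'])"
```

```text
the job is handed in; nothing more can be done
the job is handed in; nothing more can be done
```

The job is done and handed in at about 29 s of the 64 s allowed. I stood the terracotta jar upright on the bare steel and let go, then regripped it and set it on the cork mat. After letting go there, I put the 56 mm lid over its neck.

**Final checks**
- **Lid:** the cap top measured 148–149 mm against an expected 149 mm, tilted no more than about 0.5°, so it is fully seated and level.
- **Jar:** it sits square to the board. The top camera put it at about (579.5, 166) mm and the mat centre at about (580, 165) mm.
- **Everything else:** comparing the top pictures before and after showed changes only where the jar and lid had been and now are, apart from the arm itself. The arm hid part of the picture.

**What failed or disagreed**
- **First grip:** holding the jar by its body at 7 N lifted it level instead of swinging it upright. I set it back down and used a light 4 N grip on the neck, which worked.
- **Mouth direction:** the images showed the mouth pointing left and toward the base, not "forward and left". I went by the images.
- **Knob width:** the gripper read about 18 mm on the 20 mm knob.
- **Camera offset:** the scene camera reads about 3 mm further out in x than the top camera and the gripper position.

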